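# Screw down the hanging foot of the solar panel stand

### The job

One of the two front screw feet of the small solar panel's stand hangs clear of the concrete slab. Turn the bar knob above that foot clockwise until its soft rubber sole just touches the slab and rests on it lightly, without squashing it hard down. Leave the other foot's knob as it is, do not shove the slab, and let go of the knob.

Things in the scene. Friction and masses are not known exactly. Their poses are not given: they have to be found in the camera images.
- knob_grip (a point): Knob over the hanging foot: black bar 50 long, 16 thick, 38 mm high on a 42 mm disc. Point on its upright turning axis, 16 mm below the bar's top, 28 mm above the beam; x along the bar, z up. Clockwise from above lowers the foot 16 mm per rad; knob keeps its height, needs 0.15-0.3 Nm, stays where left. A 10 mm steel spindle sticks 10-18 mm out of its top at first, flush at first touch.
- foot: The hanging foot, straight below that knob: round black rubber, sole 40 mm across, 22 mm high. Origin: centre of the sole's underside, z up. It starts 10-18 mm above the slab (0.6-1.15 rad of turning). Once it touches, the rubber gives 1 mm per 0.8 N, at most 14 mm: a few mm of give is right, up to 7 mm still light.
- slab: Loose concrete slab under both front feet of the stand, 120 x 460 x 30 mm (x, y, z), 4 kg. Origin: centre of its underside, so its top is 30 mm above the origin.
- other_knob (a joint): Turn of the other front foot's knob, to be left alone: rad, 0 at the start, positive clockwise from above. It looks the same, 340 mm away at the other end of the stand's front beam (left or right varies), but its foot already rests on the slab and its spindle is flush with the bar's top.

How it is judged:
By the outcome, as a careful person would: the job done as asked, in the order asked, and still so for the second after the job is handed in, with the robot touching nothing.
It also fails if it takes over 32 s, if anything falls off the work surface, if the arm or the gripper's body presses on something with over 40 N, if the wrist force passes 120 N, or if a joint passes its speed limit or range.

### The arm

A 6-joint arm with a two-finger parallel gripper is mounted at the origin on the work surface. World frame = base frame: x ahead of the robot, y to its left, z up, the work surface at z = 0. Lengths are in m, angles in rad, forces in N, time in s.
With the tool pointing down it reaches from about 0.275 to 0.725 m from the base axis. Payload 5.6 kg.
Tool frame: the origin (TCP) lies midway between the tips of the shut fingers; the grasp point (between the pads) lies 19 mm behind it (manip.hold_point_z is the distance from the TCP to the grasp point, in m); z points along the fingers, y is the direction in which the jaws open and shut (so a half turn about z gives the same grasp; the last joint's range is limited). The gripper opens to 85 mm and grips with 20 to 120 N. Pads are 22 mm wide; open, the fingers measure 114 mm over their backs; the gripper's body (76 mm by 85 mm) begins 54 mm behind the grasp point. The pads swing forward as they close: fully open they stand 13 mm farther back than shut.
Start: joints at [1.523, 0.255, 0.108, 0, -1.424, -0.285], TCP at [0.18, 0.52, 0.193] pointing down, gripper open.
Joint ranges: [-2.95, 2.95], [-1.21, 1.97], [-1.09, 1.5], [-2.87, 1.71], [-2.94, -0.07], [-3.05, 3.05]. Speed limits (rad/s): [2.57, 2.57, 3.14, 3.14, 3.14, 3.14].

### API

Orientations are given as a unit quaternion [w, x, y, z].
In Python, from station import manip, optics gives the robot as it stands.
- The arm moves only by the tool arm_command, never from a script. Its argument "motion" is a list of rows, each a list of 7 numbers: the finger opening in mm, from 0 to 85.4, then the shift along the world's x, y, z in units of 40 mm (1.0 is 40 mm), then the turn, a rotation vector about the world's x, y, z in units of 10 degrees (1.0 is 10 degrees). A call has 1 to 5 rows; each row shifts and turns the commanded pose from where the row before left it; what a row does not reach is not made up. A row lasts 1/8 s, in which the tool goes at most 62.5 mm and 10.7 degrees, less where a joint would pass 70% of its speed; a pose out of reach is approached as far as the arm can. A call is refused whole if a number of a shift passes 1 or a number of a turn 1, either way. A call with a gripper value outside its range is refused whole. The fingers move at their own pace and stop on an object; the grip force is fixed at half the most. Time passes only in rows, so rows that do not move let the fingers close. It gives the time, the measured TCP pose, the force and the opening at its end, in the units of the state.
- manip.get_obs(): the state, without advancing time (a new reading comes with each control period).
- optics.snapshot(name): name is "scene" or "top"; returns a dict with "frame" (480x640x3 uint8, red, green, blue), "mtx" (3x3 intrinsics, pixels), "dist" ([k1, k2, p1, p2, k3] as OpenCV has them; the pictures are not rectified), "view" (4x4, takes a point from world to camera coordinates). Camera axes: x right, y down, z forward; pixel columns grow to the right and rows downward; lengths in m; the calibration is good to about 2 mm. A picture is of the moment at which its call begins. There is no depth.
- manip.sign_off(): hands the job in, once; it reports no verdict.
Trained networks look in the newest picture that a camera, given by its name, has taken for a name from the list of things; names that differ only in an ending like _2 or _b are one class to them, and where a whole thing is asked for, a point or a joint stands for the part that bears it (a point fixed in the world has none). Each returns a list of dicts, best first, with "confidence" (0 to 1); they miss things now and then, are a little off and sometimes report something else, mostly with a low value. They report only what shows in the picture. A call takes as long as a camera call.
- optics.regions_of(camera, thing): "pixels" (480x640 bool, what is visible of it) and "rect" ([left, top, right, bottom] in pixels, round what is visible of it).
The state is a dict: "clock": time; "qpos": joint angles; "qd": joint speeds; "joint_torque": joint torques, N m; "position": TCP position; "eef_rot": TCP orientation; "wrist_force": force on the tool from outside, world axes, zero at the start; "ft_torque": the same for the moment, N m; "width": finger opening in m.
Only numpy, scipy, OpenCV 4.12 (cv2) and the standard library are available. Lean on these libraries where they do the work, as an engineer would, in place of code of your own. Each camera call takes 0.05 s, during which the arm holds its last target. There are 200 camera calls.

## Working session

There is one attempt and no reset: what is moved stays moved. The work goes in short steps, Python scripts to look and compute and a tool call to move; the robot and the scene stay as the last step left them, time stands still between calls to the robot, and variables do not carry over. Pictures are saved under pics/ and viewed, about 8 in all and at most 12, crops included, and the job is handed in when it is done.

Besides the shell and the picture viewer there is one more tool, called after "Emit:" as name(argument=value, ...), one argument or row to a line, values as JSON. arm_command: Moves the arm, as the interface text tells. Its arguments: {"type":"object","properties":{"motion":{"type":"array"}},"required":["motion"]}

```bash
mkdir -p pics; python3 - <<'E'
from station import manip, optics
import cv2,numpy as np
for c in("scene","top"):
    s=optics.snapshot(c); cv2.imwrite(f"pics/{c}0.png",s["frame"][:,:,::-1])
    V=s["view"]; print(c,s["mtx"].tolist(),s["dist"],(-V[:3,:3].T@V[:3,3]).round(3),V[:3,:3].round(2).tolist())
    for n in("knob_grip","foot","slab","other_knob"):
        for r in optics.regions_of(c,n)[:3]:
            m=r["pixels"]; print(n,r["confidence"],r["rect"],np.argwhere(m).mean(0)[::-1].round(1),m.sum())
print(manip.get_obs()); print(manip.hold_point_z)
E
```

```text
scene [[575.2162732420514, 0.0, 317.0132582463534], [0.0, 575.2162732420514, 240.61638296953643], [0.0, 0.0, 1.0]] [0.05654782 0.         0.         0.         0.        ] [ 1.173 -0.406  0.617] [[0.55, 0.83, 0.01], [0.48, -0.31, -0.82], [-0.68, 0.46, -0.57]]
knob_grip 0.92 [210.8, 216.6, 239.0, 254.1] [223.9 241.3] 655
foot 0.62 [217.0, 268.1, 242.6, 286.6] [228.  277.3] 337
slab 0.94 [182.7, 213.2, 447.7, 330.9] [279.5 283.2] 6722
other_knob 0.9 [396.1, 163.4, 418.3, 200.4] [405.9 183.2] 679
top [[475.21126493927363, 0.0, 311.73568020883255], [0.0, 475.21126493927363, 234.8429053786157], [0.0, 0.0, 1.0]] [-0.03459694  0.          0.          0.          0.        ] [0.507 0.032 0.747] [[-0.01, -1.0, 0.04], [-1.0, 0.0, -0.09], [0.09, -0.04, -0.99]]
knob_grip 0.91 [399.3, 256.3, 430.1, 296.0] [415.  275.3] 867
slab 0.77 [134.4, 219.3, 444.9, 314.6] [290.8 270.5] 10183
other_knob 0.8 [145.8, 243.6, 176.1, 284.9] [159.8 264.4] 953
{'clock': 0.5, 'qpos': array([ 1.52257014e+00,  2.55113075e-01,  1.08187868e-01, -3.92463532e-05,
       -1.42388739e+00, -2.84614021e-01]), 'qd': array([ 0.00020723, -0.00020346,  0.0015478 , -0.00050707,  0.00084152,
       -0.00018005]), 'joint_torque': array([ 1.80378611e-03, -3.86055279e+01,  2.37896150e+01,  5.36400005e+00,
       -9.53345880e-04, -3.53631087e-06]), 'position': array([0.1796525 , 0.51981926, 0.19266545]), 'eef_rot': array([ 1.03678240e-05,  9.86183629e-01, -1.65655814e-01, -1.83170088e-05]), 'wrist_force': array([0.42575823, 0.42934856, 0.86183459]), 'ft_torque': array([ 0.01690457, -0.02999797, -0.04385019]), 'width': 0.08578783530170413}
0.0187
```

```bash
python3 - <<'E'
import cv2,numpy as np
a=cv2.imread("pics/scene0.png"); b=cv2.imread("pics/top0.png")
cv2.imwrite("pics/scene_all.png",a)
z=lambda i,x,y,w,h:cv2.resize(i[y:y+h,x:x+w],(400,300),interpolation=cv2.INTER_CUBIC)
cv2.imwrite("pics/crops.png",np.vstack([np.hstack([z(a,180,200,100,75),z(a,356,150,100,75)]),np.hstack([z(b,365,237,100,75),z(b,110,227,100,75)])]))
E
```

```text
(no output)
```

View pics/scene_all.png

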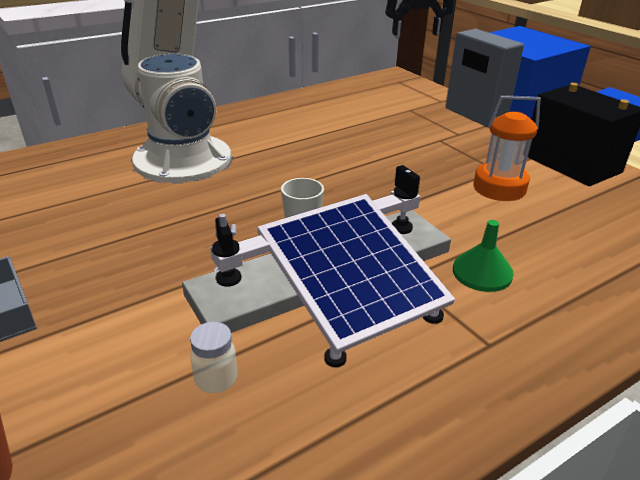

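View pics/crops.png

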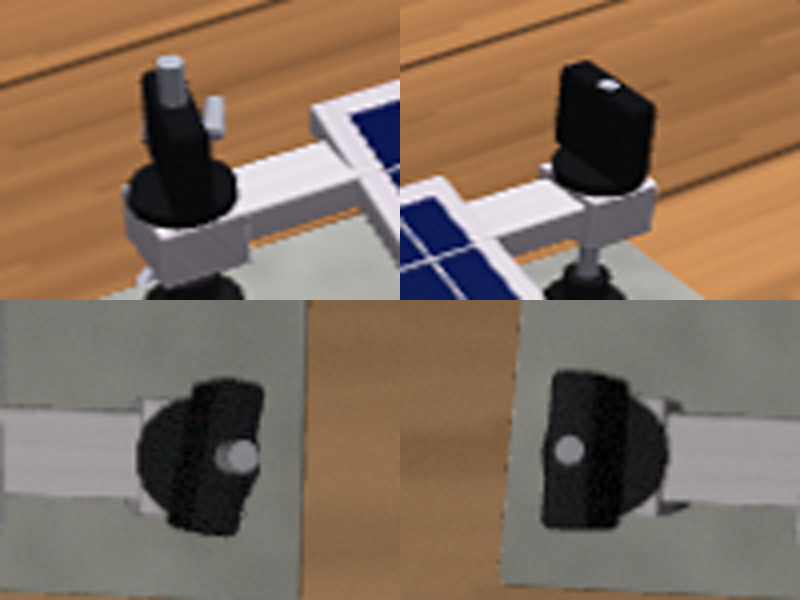

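View pics/top0.png

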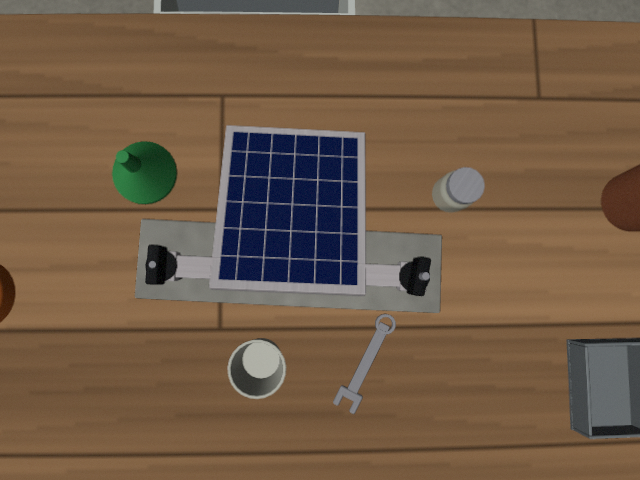

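The pictures show the hanging foot's knob on the robot's right: its spindle stands proud at scene (223,215) and top (425,276). The left knob's spindle is flush. Next I fit the knob models to the dark pixels in both views.

```bash
cat > h.py <<'E'
import cv2,numpy as np
from station import manip, optics
from scipy.optimize import minimize
def proj(s,P):
    V=s["view"]; return cv2.projectPoints(np.asarray(P,float),cv2.Rodrigues(V[:3,:3])[0],V[:3,3],s["mtx"],np.array(s["dist"]))[0][:,0]
def ray(s,uv):
    n=cv2.undistortPoints(np.array([[uv]],float),s["mtx"],np.array(s["dist"]))[0,0]
    R=s["view"][:3,:3]; d=R.T@[n[0],n[1],1]; return -R.T@s["view"][:3,3],d/np.linalg.norm(d)
def tri(rs):
    A=sum(np.eye(3)-np.outer(d,d) for o,d in rs); b=sum((np.eye(3)-np.outer(d,d))@o for o,d in rs)
    return np.linalg.solve(A,b)
t=np.linspace(0,2*np.pi,24)
DISC=np.vstack([np.c_[.021*np.cos(t),.021*np.sin(t),0*t+z] for z in(-.028,-.022)])
BOX=np.array([[x,y,z] for x in(-.025,.025) for y in(-.008,.008) for z in(-.022,.016)])
def render(s,p):
    c,n=np.cos(p[3]),np.sin(p[3]); R=np.array([[c,-n,0],[n,c,0],[0,0,1]])
    im=np.zeros((480,640),np.uint8)
    for B in(DISC,BOX):
        q=cv2.convexHull((proj(s,B@R.T+p[:3])*16).round().astype(np.int32)); cv2.fillConvexPoly(im,q,255,cv2.LINE_AA,4)
    return im/255.
def fit(views,p0):
    def f(v):
        p=np.r_[v[:3]/100,v[3]/10]
        return sum(np.abs(render(s,p)-m).sum() for s,m in views)
    best=min((minimize(f,np.r_[np.array(p0)*100,y*10],method="Nelder-Mead",options=dict(initial_simplex=np.r_[np.array(p0)*100,y*10]+np.vstack([np.zeros(4),np.eye(4)*[1,1,1,3]]),maxiter=400)) for y in(-.3,0,.3)),key=lambda r:r.fun)
    return np.r_[best.x[:3]/100,best.x[3]/10],best.fun,sum(m.sum() for s,m in views)
E
python3 - <<'E'
from h import *
S={c:optics.snapshot(c) for c in("scene","top")}
for n in("knob_grip","other_knob"):
    vs=[];cs=[]
    for c,s in S.items():
        r=optics.regions_of(c,n)[0]; m=(r["pixels"]&(s["frame"].max(2)<75)).astype(float)
        vs.append((s,m)); cs.append(ray(s,np.argwhere(m>0).mean(0)[::-1]))
    p0=tri(cs); print(n,p0.round(4),[x.round(4) if hasattr(x,'round') else x for x in fit(vs,p0)])
print("spindle top",tri([ray(S["scene"],(223,215.5)),ray(S["top"],(425.5,276))]).round(4))
print("other sp",tri([ray(S["scene"],(407.5,171.5)),ray(S["top"],(152,264.5))]).round(4))
E
```

```text
Traceback (most recent call last):
IndexError: list index out of range
```

```bash
cat > fitall.py <<'E'
from h import *
S={c:optics.snapshot(c) for c in("scene","top")}
R={"knob_grip":{"scene":(211,216,239,255),"top":(399,256,431,297)},"other_knob":{"scene":(395,163,419,202),"top":(145,243,177,286)}}
for n in R:
    vs=[];cs=[]
    for c,s in S.items():
        l,t_,r,b=R[n][c]; m=np.zeros((480,640)); m[t_:b,l:r]=s["frame"][t_:b,l:r].max(2)<75
        vs.append((s,m)); cs.append(ray(s,np.argwhere(m>0).mean(0)[::-1]))
    p0=tri(cs); print(n,p0.round(4),[np.round(x,4) for x in fit(vs,p0)])
print("spindle top",tri([ray(S["scene"],(223,215.5)),ray(S["top"],(425.5,276))]).round(4))
print("other sp",tri([ray(S["scene"],(407.5,171.5)),ray(S["top"],(152,264.5))]).round(4))
E
python3 fitall.py
```

```text
knob_grip [ 0.5115 -0.129   0.1206] [array([ 0.5108, -0.1296,  0.1308, -0.2876]), np.float64(422.2118), np.float64(1497.0)]
other_knob [0.5287 0.2076 0.1255] [array([ 0.5283,  0.2108,  0.1311, -0.1961]), np.float64(326.8275), np.float64(1633.0)]
spindle top [ 0.5115 -0.129   0.1654]
other sp [0.5282 0.2102 0.1474]
```

```bash
python3 - <<'E'
from h import *
S={c:optics.snapshot(c) for c in("scene","top")}
def at(uv,z,s=S["top"]):
    o,d=ray(s,uv); return o+d*(z-o[2])/d[2]
for a,b in(((430.5,257.75),(424.5,295.75)),((148.3,245),(145.3,285))):
    A,B=at(a,.147),at(b,.147); print(A.round(4),B.round(4),np.degrees(np.arctan2(*(A-B)[[1,0]])))
P={"k":(.5108,-.1296,.1312),"o":(.5283,.2108,.1312)}
ims=[]
for k,(c,x,y) in [("k",("top",395,245)),("k",("scene",185,205))]:
    s=S[c]; big=cv2.resize(s["frame"][y:y+60,x:x+60,::-1],(400,400),interpolation=cv2.INTER_CUBIC); f=400/60
    big=np.clip(big*1.8,0,255).astype(np.uint8).copy()
    for yaw,col in((-.29,(0,0,255)),(-.17,(0,255,0))):
        c_,n=np.cos(yaw),np.sin(yaw); R=np.array([[c_,-n,0],[n,c_,0],[0,0,1]])
        q=proj(s,BOX[[1,5,7,3]]@R.T+P[k]); cv2.polylines(big,[((q-[x,y]+.5)*f).astype(np.int32)],True,col,1)
    ims.append(big)
cv2.imwrite("pics/ov.png",np.hstack(ims))
E
```

```text
[ 0.5345 -0.1418  0.147 ] [ 0.4864 -0.1326  0.147 ] -10.784757470485644
[0.5526 0.2154 0.147 ] [0.5026 0.2179 0.147 ] -2.940807861420753
```

View pics/ov.png

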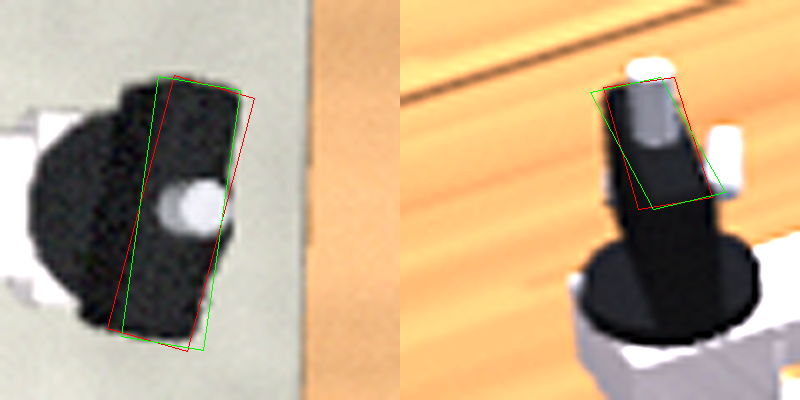

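The overlay puts the bar's yaw at about -11.5° and its axis at (0.511, -0.129), with the bar top at z 0.147. The 340 mm spacing of the two knobs checks out. Moving over now.

Emit:
arm_command(
  motion=[
    [50,0.487,-0.955,0.6,0,0,0],
    [50,0.487,-0.955,0.6,0,0,0],
    [50,0.487,-0.955,0.6,0,0,0],
    [50,0.487,-0.955,0,0,0,0.75],
    [50,0.487,-0.955,0,0,0,0],
  ],
)

```text
clock: 1.48
position: [0.2775, 0.3277, 0.2651]
eef_rot: [-0.001, 0.995, -0.1, 0.0]
wrist_force: [-0.1, 1.1, 0.6]
width: 0.05
```

Emit:
arm_command(
  motion=[
    [50,0.487,-0.955,0,0,0,0],
    [50,0.487,-0.955,0,0,0,0],
    [50,0.487,-0.955,0,0,0,0],
    [50,0.487,-0.955,0,0,0,0],
    [50,0.487,-0.955,0,0,0,0],
  ],
)

```text
clock: 2.1
position: [0.3748, 0.1365, 0.2649]
eef_rot: [-0.0, 0.995, -0.101, 0.0]
wrist_force: [0.5, 0.2, 0.3]
width: 0.05
```

Emit:
arm_command(
  motion=[
    [50,0.487,-0.955,0,0,0,0],
    [50,0.487,-0.955,0,0,0,0],
    [50,0.487,-0.955,0,0,0,0],
    [50,0.487,-0.955,0,0,0,0],
    [50,0.487,-0.955,0,0,0,0],
  ],
)

```text
clock: 2.72
position: [0.4723, -0.0546, 0.2648]
eef_rot: [-0.0, 0.995, -0.101, 0.0]
wrist_force: [1.0, 0.7, -0.0]
width: 0.0501
```

Emit:
arm_command(
  motion=[
    [50,0.487,-0.955,0,0,0,0],
    [50,0.487,-0.955,0,0,0,0],
    [50,0,0,0,0,0,0],
    [50,0,0,0,0,0,0],
  ],
)

```text
clock: 3.22
position: [0.5107, -0.1295, 0.2646]
eef_rot: [-0.0, 0.995, -0.101, -0.0]
wrist_force: [0.4, 0.4, 0.8]
width: 0.05
```

Emit:
arm_command(
  motion=[
    [50,0,0,-0.8,0,0,0],
    [50,0,0,-0.8,0,0,0],
    [50,0,0,-0.8,0,0,0],
    [50,0,0,-0.6,0,0,0],
    [50,0,0,-0.6,0,0,0],
  ],
)

```text
clock: 3.85
position: [0.5107, -0.1285, 0.1205]
eef_rot: [-0.0, 0.995, -0.1, 0.001]
wrist_force: [-0.3, -0.1, 0.0]
width: 0.0499
```

```bash
python3 - <<'E'
from h import *
a=optics.snapshot("top")["frame"];b=optics.snapshot("scene")["frame"]
z=lambda i,x,y:cv2.resize(i[y:y+90,x:x+90,::-1],(400,400),interpolation=cv2.INTER_CUBIC)
cv2.imwrite("pics/down.png",np.clip(np.hstack([z(a,370,230),z(b,180,190)])*1.4,0,255))
o=manip.get_obs();print(o["position"],o["wrist_force"],o["qpos"].round(2))
E
```

```text
[ 0.50874055 -0.12830607  0.11863956] [-0.79229286  0.3661574   0.69368328] [ 0.05  0.24 -0.1  -0.   -1.23  1.32][ WARN:0@1.963] global loadsave.cpp:1063 imwrite_ Unsupported depth image for selected encoder is fallbacked to CV_8U.
```

View pics/down.png

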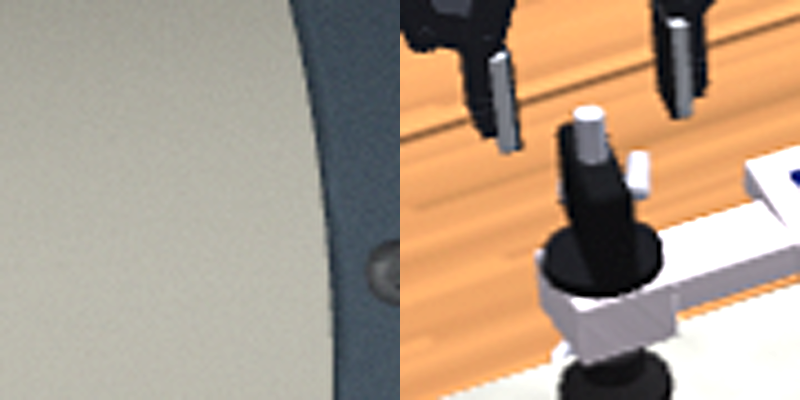

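The fingers look too high in the scene view, or the frame is stale. I'll check it against a projection of the TCP.

```bash
python3 - <<'E'
from h import *
s=optics.snapshot("scene");o=manip.get_obs();p=o["position"]
print(p,o["clock"],o["qpos"],o["eef_rot"],o["width"])
f=s["frame"][:,:,::-1].copy()
for dz,c in((0,(0,0,255)),(.019,(0,255,0)),(.04,(255,0,0))):
    for dy in(-.025,0,.025):
        q=proj(s,[p+[.2*dy,dy*.98,dz]])[0];print(dz,dy,q.round(1))
        cv2.circle(f,tuple(int(v*8) for v in q),6,c,-1,cv2.LINE_AA,3)
cv2.imwrite("pics/chk.png",cv2.resize(f[130:310,110:350],(800,600),interpolation=cv2.INTER_CUBIC))
E
```

```text
[ 0.50994488 -0.12879238  0.12044996] 4.0 [ 5.05578795e-02  2.42818477e-01 -9.40425783e-02 -3.80898819e-06
 -1.23564669e+00  1.31970977e+00] [ 1.26793474e-04  9.94977313e-01 -1.00097020e-01 -8.46264145e-04] 0.050098929640792725
0 -0.025 [208.2 243.7]
0 0 [224.7 240.2]
0 0.025 [241.  236.8]
0.019 -0.025 [206.9 233.1]
0.019 0 [223.7 229.7]
0.019 0.025 [240.1 226.3]
0.04 -0.025 [205.5 221.1]
0.04 0 [222.5 217.7]
0.04 0.025 [239.2 214.5]
```

View pics/chk.png

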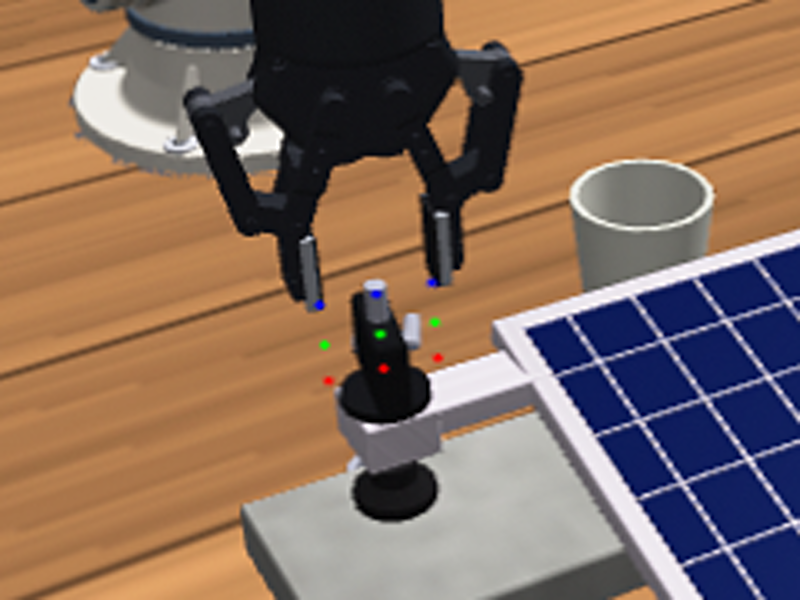

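```bash
python3 - <<'E'
from h import *
s=optics.snapshot("scene");t=optics.snapshot("top")
c=[]
for uv in((442,234),(440,311),(141,220),(136,298)):
    o,d=ray(t,uv); c.append(o+d*(.03-o[2])/d[2])
c=np.array(c);print(c.round(3),np.linalg.norm(c[0]-c[2]),np.linalg.norm(c[0]-c[1]));print(proj(s,c).round(0))
p=np.array([.1797,.5198,.1927]); y=np.array([.327,.945,0])*.0425
print("init tips",proj(s,[p-y,p,p+y,p-y+[0,0,.04],p+y+[0,0,.04]]).round(0))
f=cv2.imread("pics/scene0.png")
for q in proj(s,c): cv2.circle(f,tuple(int(v) for v in q),2,(0,0,255),-1)
for q in proj(s,[p-y,p,p+y]): cv2.circle(f,tuple(int(v) for v in q),2,(0,0,255),-1)
cv2.imwrite("pics/chk2.png",np.hstack([cv2.resize(f[0:120,340:500],(400,300)),cv2.resize(f[180:360,180:460],(400,300))]))
E
```

```text
[[ 0.576 -0.195  0.03 ]
 [ 0.459 -0.188  0.03 ]
 [ 0.599  0.263  0.03 ]
 [ 0.483  0.268  0.03 ]] 0.45836581415449185 0.11724904539984908
[[209. 327.]
 [182. 283.]
 [450. 238.]
 [408. 208.]]
init tips [[396.  61.]
 [413.  59.]
 [430.  58.]
 [397.  43.]
 [432.  40.]]
```

View pics/chk2.png

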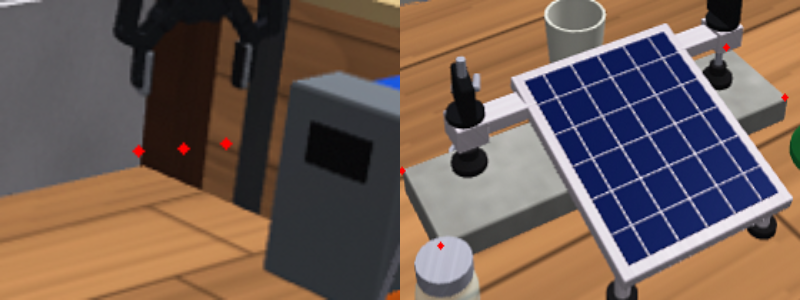

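```bash
python3 - <<'E'
from h import *
s=optics.snapshot("scene");t=optics.snapshot("top")
print("base",proj(s,[[0,0,0],[0,0,.02]]).round(0))
# table-level plank seam & funnel base: centre in top (145,172) at z=0
for n,uv in(("funnel base",(145,172)),("cup bottom",(262,360)),("tray corner br",(355,12))):
    o,d=ray(t,uv)
    for z in(0,.01): P=o+d*(z-o[2])/d[2]; print(n,P.round(3),proj(s,[P]).round(0))
print("beams: knob at z",[proj(s,[[.511,-.129,z]]).round(0).tolist() for z in(.147,.109,.085,.052,.03)])
from scipy.optimize import least_squares
f=cv2.imread("pics/scene0.png"); 
print("slab edge column 195:",f[275:345,195].mean(1).round().astype(int).tolist())
print("slab edge column 212:",f[285:345,207].mean(1).round().astype(int).tolist())
E
```

```text
base [[182. 159.]
 [181. 151.]]
funnel base [0.68  0.269 0.   ] [[483. 274.]]
funnel base [0.678 0.265 0.01 ] [[481. 269.]]
cup bottom [0.385 0.083 0.   ] [[301. 226.]]
cup bottom [0.387 0.082 0.01 ] [[301. 222.]]
tray corner br [ 0.953 -0.071  0.   ] [[453. 502.]]
tray corner br [ 0.947 -0.07   0.01 ] [[451. 492.]]
beams: knob at z [[[223.0, 226.0]], [[226.0, 247.0]], [[227.0, 260.0]], [[228.0, 276.0]], [[230.0, 287.0]]]
slab edge column 195: [118, 123, 137, 157, 159, 159, 160, 159, 161, 164, 168, 169, 169, 168, 165, 164, 163, 162, 161, 161, 161, 161, 159, 159, 159, 161, 154, 131, 102, 80, 66, 59, 59, 59, 59, 58, 56, 59, 61, 97, 145, 159, 157, 155, 152, 151, 149, 147, 147, 145, 144, 143, 152, 181, 195, 194, 193, 193, 191, 191, 191, 192, 191, 190, 190, 189, 188, 187, 187, 186]
slab edge column 212: [164, 163, 161, 162, 162, 162, 162, 164, 166, 167, 167, 167, 165, 163, 162, 161, 160, 160, 160, 161, 162, 163, 163, 163, 162, 161, 161, 161, 160, 161, 160, 160, 161, 162, 164, 167, 150, 176, 195, 194, 193, 193, 192, 192, 193, 192, 193, 195, 196, 196, 195, 196, 195, 195, 195, 195, 196, 195, 194, 193]
```

View top.

```bash
python3 - <<'E'
from h import *
t=optics.snapshot("top");s=optics.snapshot("scene");o=manip.get_obs()
f=t["frame"][:,:,::-1].copy();g=s["frame"][:,:,::-1].copy();p=o["position"]
for z in np.arange(0,.3,.05):
    for F,c in((f,t),(g,s)): cv2.circle(F,tuple(int(v*8) for v in proj(c,[p+[0,0,z]])[0]),10,(0,0,255),-1,cv2.LINE_AA,3)
cv2.imwrite("pics/tf.png",np.hstack([cv2.resize(f,(400,300)),cv2.resize(g[0:300,60:460],(400,300))]))
E
```

```text
(no output)
```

View pics/tf.png

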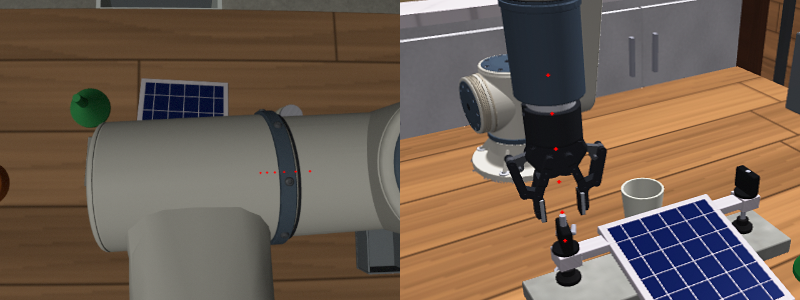

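Cameras agree with the base, funnel and knob spacing, so they can be trusted. The gripper, though, appears about 40 mm higher than the reported TCP. Closing the fingers here will settle it: about 10 mm wide means they are on the spindle (really higher), and 16 mm means they are on the bar.

Emit:
arm_command(
  motion=[
    [30,0,0,0,0,0,0],
    [22,0,0,0,0,0,0],
    [19,0,0,0,0,0,0],
    [14,0,0,0,0,0,0],
    [14,0,0,0,0,0,0],
  ],
)

```text
clock: 4.92
position: [0.5108, -0.1296, 0.1207]
eef_rot: [0.0, 0.995, -0.101, -0.0]
wrist_force: [0.3, -0.7, 0.6]
width: 0.014
```

Emit:
arm_command(
  motion=[
    [11,0,0,0,0,0,0],
    [7,0,0,0,0,0,0],
    [7,0,0,0,0,0,0],
  ],
)

```text
clock: 5.3
position: [0.5108, -0.1296, 0.1207]
eef_rot: [0.0, 0.995, -0.101, -0.0]
wrist_force: [-0.2, -0.2, 0.6]
width: 0.0078
```

```bash
python3 - <<'E'
from h import *
s=optics.snapshot("scene");o=manip.get_obs();p=o["position"];print(o["width"],o["wrist_force"])
g=s["frame"][:,:,::-1].copy()
q=proj(s,[p+[0,0,z] for z in(0,.02,.04)]);print(q)
cv2.imwrite("pics/c1.png",np.clip(cv2.resize(g[170:290,160:320],(800,600),interpolation=cv2.INTER_CUBIC)*1.4,0,255).astype(np.uint8))
E
```

```text
0.00736112422838977 [ 0.7010099  -0.5389375  -0.18895208]
[[224.45267563 240.50363397]
 [223.33879211 229.40796164]
 [222.19007404 218.0059079 ]]
```

View pics/c1.png

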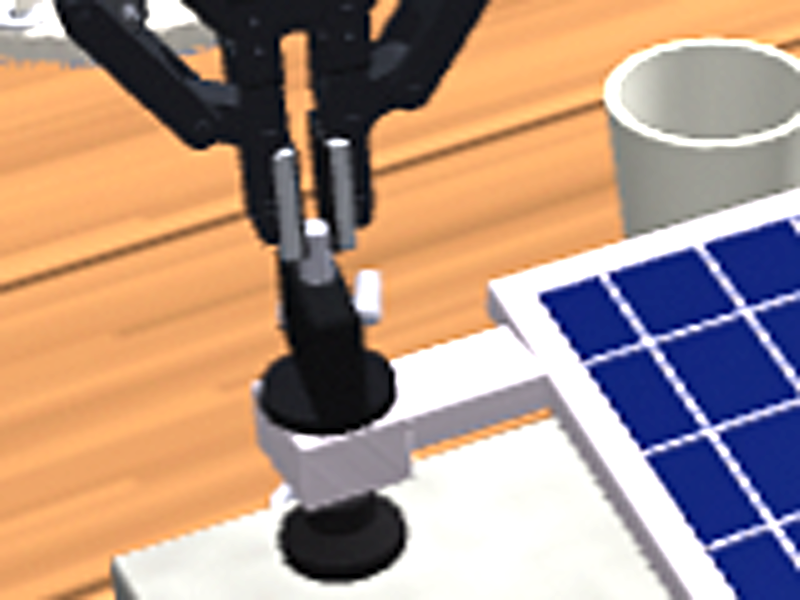

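The spindle hides part of the pad and the fingers closed past 10 mm without contact. So the fingers really sit behind the knob along the camera's line of sight, and the reported TCP doesn't match the images. I'll move clear to where both cameras can see the tips and measure the offset.

Emit:
arm_command(
  motion=[
    [20,0,0,0.8,0,0,0],
    [20,0,0,0.8,0,0,0],
    [20,0,0,0.8,0,0,0],
    [20,-0.5,-0.9,0,0,0,0],
    [20,-0.5,-0.9,0,0,0,0],
  ],
)

```text
clock: 5.98
position: [0.4707, -0.202, 0.217]
eef_rot: [-0.0, 0.995, -0.1, 0.0]
wrist_force: [0.4, -0.4, 0.3]
width: 0.0202
```

Emit:
arm_command(
  motion=[
    [20,-0.5,-0.9,0,0,0,0],
    [20,-0.5,-0.9,0,0,0,0],
    [20,0,0,0,0,0,0],
    [20,0,0,0,0,0,0],
  ],
)

```text
clock: 6.48
position: [0.4309, -0.2734, 0.2166]
eef_rot: [-0.0, 0.995, -0.101, 0.0]
wrist_force: [0.0, 0.5, 0.7]
width: 0.0199
```

```bash
python3 - <<'E'
from h import *
o=manip.get_obs();p=o["position"];print(p,o["width"])
ims=[]
for c in("top","scene"):
    s=optics.snapshot(c); g=s["frame"][:,:,::-1].copy(); q=proj(s,[p])[0]; print(c,q)
    x,y=int(np.clip(q[0]-80,0,480)),int(np.clip(q[1]-100,0,300)); print(x,y)
    cv2.imwrite(f"pics/raw_{c}.png",g); cv2.circle(g,tuple(int(v*8) for v in q),8,(0,0,255),-1,cv2.LINE_AA,3)
    ims.append(cv2.resize(g[y:y+180,x:x+160],(400,450),interpolation=cv2.INTER_CUBIC))
cv2.imwrite("pics/c2.png",np.clip(np.hstack(ims)*1.5,0,255).astype(np.uint8))
E
```

```text
[ 0.4308677  -0.27344239  0.2166239 ] 0.019921387849245197
top [564.92915589 345.51301352]
480 245
scene [ 97.10184227 187.40509495]
17 87
```

View pics/c2.png

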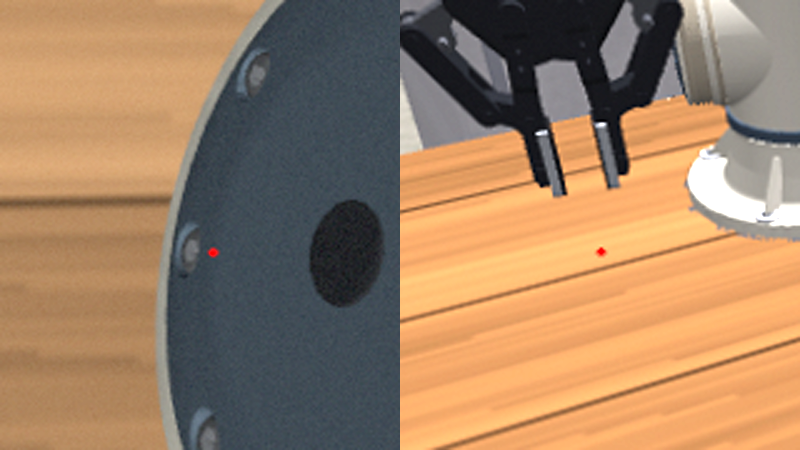

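```bash
python3 - <<'E'
from h import *
from scipy.optimize import least_squares
s=optics.snapshot("scene")
# (reported TCP, back-swing, observed tip midpoint px)
D=[((.1797,.5198,.1927),.013,(416.6,34.8)),((.5108,-.1296,.1207),.0005,(223.,220.8)),((.5101,-.1288,.1205),.005,(223.7,220.5)),((.4309,-.2734,.2166),.0015,(92.3,163.8))]
P=np.array([np.add(a,[0,0,b]) for a,b,_ in D]);U=np.array([u for *_,u in D])
w=np.array([[.6],[1],[1],[1]])
r=lambda d:((proj(s,P+d)-U)*w).ravel()
f=least_squares(r,[0,0,.03],x_scale=.01);C=np.linalg.inv(f.jac.T@f.jac)
print("const",f.x.round(4),f.fun.round(1),"sd/px",np.sqrt(np.diag(C)).round(4))
for n,m in(("z only",lambda v:np.array([0,0,v[0]])),):
    g=least_squares(lambda v:r(m(v)),[.03]);print(n,g.x,g.fun.round(1))
def radial(v):
    a=np.arctan2(P[:,1],P[:,0]); return np.c_[v[0]*np.cos(a),v[0]*np.sin(a),0*a+v[1]]
g=least_squares(lambda v:((proj(s,P+radial(v))-U)*w).ravel(),[0,.03]);print("radial,z",g.x.round(4),g.fun.round(1))
for z in(.12,.13,.14,.15,.16):
    o,d=ray(s,(223,220.8));print(z,(o+d*(z-o[2])/d[2]).round(4))
E
```

```text
const [ 0.0064 -0.001   0.0372] [ 0.3  1.6  0.7  0.8  0.  -1.8 -0.7  0.3] sd/px [0.0043 0.0016 0.0026]
z only [0.03366017] [-0.7  2.1 -0.4  0.6 -1.1 -2.  -0.8  0.6]
radial,z [0.0023 0.0348] [-0.1  1.8 -0.2  0.7 -0.8 -1.8 -1.5  0.7]
0.12 [ 0.4597 -0.1074  0.12  ]
0.13 [ 0.474  -0.1134  0.13  ]
0.14 [ 0.4884 -0.1194  0.14  ]
0.15 [ 0.5028 -0.1255  0.15  ]
0.16 [ 0.5171 -0.1315  0.16  ]
```

The four observations fit a purely vertical offset: the tips sit about 35 mm higher than the reported TCP, and the spindle shows centred in the gap between the pads. So I'll grasp at a reported z of about 0.09, which puts the tips near 0.125, watching the force on the way down.

Emit:
arm_command(
  motion=[
    [45,0.5,0.9,0,0,0,0],
    [45,0.5,0.9,0,0,0,0],
    [45,0.5,0.9,0,0,0,0],
    [45,0.5,0.9,0,0,0,0],
    [45,0,0,-0.8,0,0,0],
  ],
)

```text
clock: 7.25
position: [0.5139, -0.1268, 0.1861]
eef_rot: [-0.0, 0.995, -0.098, 0.003]
wrist_force: [0.8, -0.2, -0.4]
width: 0.0451
```

Emit:
arm_command(
  motion=[
    [45,0,0,-0.8,0,0,0],
    [45,0,0,-0.8,0,0,0],
    [45,0,0,-0.2,0,0,0],
    [45,0,0,-0.15,0,0,0],
    [45,0,0,0,0,0,0],
  ],
)

```text
clock: 7.88
position: [0.5114, -0.1295, 0.1075]
eef_rot: [0.0, 0.995, -0.101, 0.001]
wrist_force: [0.2, 0.1, 0.1]
width: 0.045
```

Emit:
arm_command(
  motion=[
    [45,0,0,-0.1,0,0,0],
    [45,0,0,-0.1,0,0,0],
    [45,0,0,0,0,0,0],
  ],
)

```text
clock: 8.25
position: [0.5106, -0.1296, 0.0984]
eef_rot: [-0.0, 0.995, -0.101, -0.0]
wrist_force: [-0.6, 0.3, -0.2]
width: 0.0452
```

Emit:
arm_command(
  motion=[
    [45,0,0,-0.1,0,0,0],
    [45,0,0,-0.1,0,0,0],
    [35,0,0,0,0,0,0],
  ],
)

```text
clock: 8.62
position: [0.5105, -0.1296, 0.0902]
eef_rot: [0.0, 0.995, -0.101, -0.0]
wrist_force: [0.3, -0.0, 0.2]
width: 0.0354
```

Emit:
arm_command(
  motion=[
    [25,0,0,0,0,0,0],
    [20,0,0,0,0,0,0],
    [16,0,0,0,0,0,0],
    [12,0,0,0,0,0,0],
    [10,0,0,0,0,0,0],
  ],
)

```text
clock: 9.25
position: [0.5109, -0.1297, 0.091]
eef_rot: [0.0, 0.995, -0.101, 0.0]
wrist_force: [-1.4, -0.2, 2.8]
width: 0.0146
```

```bash
python3 - <<'E'
from h import *
s=optics.snapshot("scene");o=manip.get_obs();print(o["width"],o["wrist_force"],o["ft_torque"],o["position"])
cv2.imwrite("pics/c3.png",np.clip(cv2.resize(s["frame"][170:290,160:320,::-1],(800,600),interpolation=cv2.INTER_CUBIC)*1.4,0,255).astype(np.uint8))
E
```

```text
0.014710188564794526 [-0.60581054 -1.32852647  3.00841482] [-0.03789441  0.46012517  0.08108398] [ 0.51093667 -0.12969553  0.0910515 ]
```

View pics/c3.png

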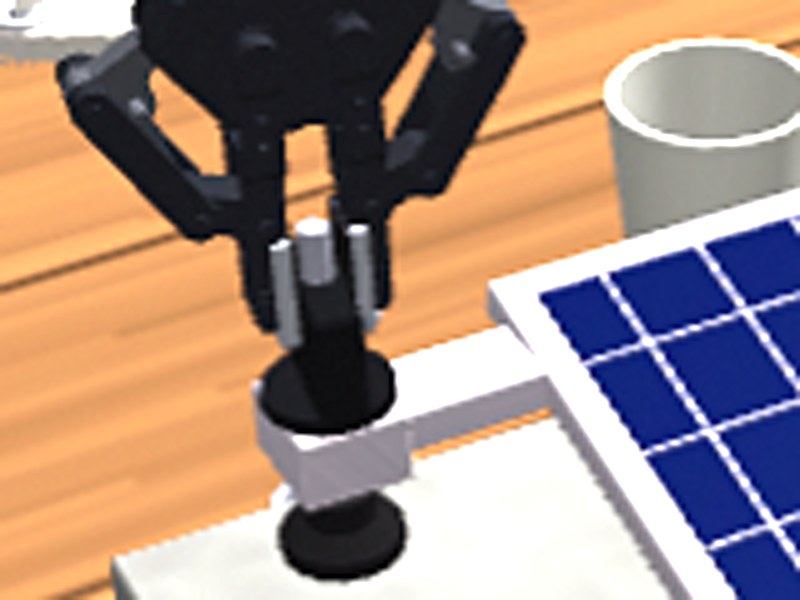

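The grip on the bar is good: the fingers stalled at 14.6 mm with one pad on each side. The spindle stands about 17.5 mm proud, so first touch should come at about 1.1 rad. I'll turn most of that now.

Emit:
arm_command(
  motion=[
    [10,0,0,0,0,0,-0.6],
    [10,0,0,0,0,0,-0.6],
    [10,0,0,0,0,0,-0.6],
    [10,0,0,0,0,0,-0.6],
    [10,0,0,0,0,0,-0.6],
  ],
)

```text
clock: 9.93
position: [0.5111, -0.1294, 0.091]
eef_rot: [-0.0, 0.934, -0.356, 0.0]
wrist_force: [-0.5, 0.9, 3.7]
width: 0.0146
```

Emit:
arm_command(
  motion=[
    [10,0,0,0,0,0,-0.6],
    [10,0,0,0,0,0,-0.6],
    [10,0,0,0,0,0,-0.6],
    [10,0,0,0,0,0,0],
  ],
)

```text
clock: 10.42
position: [0.5112, -0.1293, 0.091]
eef_rot: [-0.0, 0.868, -0.496, 0.0]
wrist_force: [-1.3, 0.2, 3.9]
width: 0.0149
```

```bash
cat > st.py <<'E'
from h import *
s=optics.snapshot("scene");o=manip.get_obs();print(o["clock"],o["width"],o["wrist_force"].round(1),o["ft_torque"].round(3),o["position"].round(4),o["eef_rot"].round(4))
q=o["eef_rot"];print("tool yaw n deg",2*np.degrees(np.arctan2(q[2],q[1])))
import sys; cv2.imwrite(sys.argv[1],s["frame"][:,:,::-1])
a=cv2.imread("pics/scene0.png").astype(int);b=s["frame"][:,:,::-1].astype(int)
# foot's vertical shift against the first picture
A=cv2.imread("pics/scene0.png")[262:292,210:248]
best=[]
B=s["frame"][:,:,::-1]
g=lambda i:cv2.cvtColor(np.ascontiguousarray(i),cv2.COLOR_BGR2GRAY)
print("foot dark rows per column: first / now")
for im in(cv2.imread("pics/scene0.png"),B):
    m=g(im)[255:305,205:252]<60; print([int(np.nonzero(m[:,c])[0].max())+255 if m[:,c].any() else 0 for c in range(8,42,3)])
E
python3 st.py pics/t1.png
```

```text
10.475 0.014527159627136275 [-0.4  2.1  4.5] [ 0.8    0.113 -0.154] [ 0.5113 -0.1293  0.091 ] [-5.000e-04  8.684e-01 -4.959e-01  4.000e-04]
tool yaw n deg -59.46165472201984
foot dark rows per column: first / now
[0, 279, 283, 285, 285, 285, 285, 284, 283, 279, 0, 0]
[0, 255, 289, 291, 292, 292, 292, 291, 290, 287, 0, 0]
```

```bash
python3 - <<'E'
from h import *
s=optics.snapshot("scene"); a=np.linspace(0,6.28,90)
for z in(.030,.032,.034,.044,.046,.048):
    q=proj(s,np.c_[.511+.02*np.cos(a),-.129+.02*np.sin(a),0*a+z]);print(z,"lowest row",q[:,1].max().round(2),"cols",q[:,0].min().round(1),q[:,0].max().round(1))
for f in("pics/scene0.png","pics/t1.png"):
    g=cv2.cvtColor(cv2.imread(f),cv2.COLOR_BGR2GRAY); print(f)
    for c in(227,229,231): 
        v=g[278:300,c].astype(float); bg=v[-5:].mean(); k=[i for i in range(len(v)-1) if v[i]<80<=v[i+1]][-1] if any(v<80) else 0
        print(c,278+k+(80-v[k])/(v[k+1]-v[k]),v.astype(int).tolist())
# spindle height over other knob's flush top, in first image already triangulated
E
```

```text
0.03 lowest row 295.51 cols 216.8 242.3
0.032 lowest row 294.53 cols 216.6 242.2
0.034 lowest row 293.54 cols 216.5 242.1
0.044 lowest row 288.58 cols 216.0 241.7
0.046 lowest row 287.58 cols 215.8 241.6
0.048 lowest row 286.58 cols 215.7 241.5
pics/scene0.png
227 286.0752688172043 [20, 22, 22, 21, 23, 13, 10, 4, 73, 166, 173, 169, 166, 166, 166, 167, 169, 170, 170, 169, 167, 166]
229 286.0752688172043 [22, 22, 22, 22, 23, 15, 10, 4, 73, 166, 173, 169, 167, 167, 168, 169, 169, 170, 171, 171, 169, 167]
231 285.5263157894737 [23, 23, 23, 23, 20, 12, 9, 0, 152, 175, 171, 168, 167, 168, 168, 168, 169, 170, 170, 171, 170, 168]
pics/t1.png
227 292.46783625730995 [27, 15, 14, 13, 13, 13, 23, 23, 25, 23, 22, 20, 14, 10, 0, 171, 185, 181, 181, 179, 178, 178]
229 292.46242774566474 [23, 15, 13, 13, 13, 14, 23, 24, 24, 24, 25, 22, 14, 10, 0, 173, 186, 182, 182, 182, 179, 179]
231 292.1842105263158 [18, 13, 13, 12, 11, 22, 25, 26, 25, 25, 26, 18, 12, 7, 59, 173, 184, 183, 182, 183, 181, 179]
```

Emit:
arm_command(
  motion=[
    [10,0,0,0,0,0,-0.4],
    [10,0,0,0,0,0,-0.4],
    [10,0,0,0,0,0,-0.4],
    [10,0,0,0,0,0,0],
  ],
)

```text
clock: 11.02
position: [0.5114, -0.1292, 0.091]
eef_rot: [-0.001, 0.812, -0.584, 0.0]
wrist_force: [0.2, 3.1, 5.2]
width: 0.0146
```

```bash
cat > ed.py <<'E'
from h import *
import sys
s=optics.snapshot("scene");o=manip.get_obs();q=o["eef_rot"]
print(o["clock"],o["wrist_force"].round(1),o["ft_torque"].round(3),"yaw",2*np.degrees(np.arctan2(q[2],q[1])))
cv2.imwrite(sys.argv[1],s["frame"][:,:,::-1]); g=cv2.cvtColor(s["frame"],cv2.COLOR_RGB2GRAY)
for c in(225,227,229,231):
    v=g[278:302,c].astype(float);k=[i for i in range(len(v)-1) if v[i]<80<=v[i+1]][-1];print(c,round(278+k+(80-v[k])/(v[k+1]-v[k]),2),v[8:].astype(int).tolist())
E
python3 ed.py pics/t2.png
```

```text
11.075 [0.3 3.6 5.8] [ 1.235 -0.116 -0.175] yaw -71.43710756756516
225 294.04 [22, 21, 22, 23, 25, 15, 11, 6, 76, 172, 182, 178, 176, 175, 175, 174]
227 294.34 [21, 23, 23, 23, 24, 16, 13, 8, 33, 171, 184, 180, 179, 177, 175, 173]
229 294.34 [22, 23, 24, 23, 26, 18, 13, 8, 33, 172, 185, 182, 179, 179, 177, 176]
231 294.05 [25, 26, 24, 24, 26, 17, 12, 4, 75, 174, 184, 182, 181, 179, 178, 178]
```

Emit:
arm_command(
  motion=[
    [10,0,0,0,0,0,-0.4],
    [10,0,0,0,0,0,-0.4],
    [10,0,0,0,0,0,0],
  ],
)

```text
clock: 11.45
position: [0.5115, -0.1292, 0.091]
eef_rot: [-0.001, 0.769, -0.639, 0.0]
wrist_force: [1.0, 3.6, 5.7]
width: 0.0148
```

```bash
python3 ed.py pics/t3.png
```

```text
11.5 [0.7 3.7 4.6] [ 1.43  -0.298 -0.176] yaw -79.40453469202694
225 294.44 [21, 22, 21, 22, 23, 17, 12, 7, 12, 167, 182, 178, 176, 175, 174, 173]
227 294.47 [22, 23, 25, 22, 22, 20, 13, 10, 0, 171, 184, 180, 178, 176, 174, 173]
229 294.46 [23, 25, 24, 23, 25, 22, 15, 11, 0, 173, 185, 181, 179, 178, 176, 176]
231 294.19 [24, 26, 24, 25, 26, 18, 11, 7, 57, 175, 185, 182, 180, 179, 177, 177]
```

The sole's edge followed the turn until about 17.2 mm and then stopped, so it has touched and the give is now about 1.6 mm. I'll turn 6° more, then release.

Emit:
arm_command(
  motion=[
    [10,0,0,0,0,0,-0.3],
    [10,0,0,0,0,0,-0.3],
    [10,0,0,0,0,0,0],
  ],
)

```text
clock: 11.88
position: [0.5115, -0.1292, 0.091]
eef_rot: [-0.001, 0.735, -0.678, 0.0]
wrist_force: [1.1, 3.9, 4.4]
width: 0.0145
```

```bash
python3 ed.py pics/t4.png
```

```text
11.925 [0.6 5.  4.9] [ 1.471 -0.423 -0.162] yaw -85.38445482380831
225 294.44 [21, 21, 22, 23, 23, 17, 13, 8, 13, 166, 182, 178, 176, 174, 174, 172]
227 294.47 [23, 24, 24, 24, 23, 19, 13, 9, 0, 170, 184, 179, 178, 176, 174, 172]
229 294.47 [23, 24, 23, 23, 24, 21, 13, 10, 0, 172, 186, 181, 179, 179, 176, 174]
231 294.2 [25, 25, 24, 25, 27, 19, 12, 6, 57, 174, 184, 181, 180, 178, 177, 177]
```

Emit:
arm_command(
  motion=[
    [18,0,0,0,0,0,0],
    [24,0,0,0,0,0,0],
    [30,0,0,0,0,0,0],
    [36,0,0,0,0,0,0],
    [36,0,0,0,0,0,0],
  ],
)

```text
clock: 12.55
position: [0.5106, -0.1297, 0.0906]
eef_rot: [0.0, 0.734, -0.679, -0.0]
wrist_force: [-0.2, 0.8, 0.1]
width: 0.036
```

Emit:
arm_command(
  motion=[
    [36,0,0,0.4,0,0,0],
    [36,0,0,0.8,0,0,0],
    [36,0,0,0.8,0,0,0],
    [36,0,0,0.8,0,0,0],
    [36,0,0,0.4,0,0,0],
  ],
)

```text
clock: 13.18
position: [0.5114, -0.1298, 0.2208]
eef_rot: [-0.001, 0.734, -0.679, 0.001]
wrist_force: [-0.1, 0.4, 0.1]
width: 0.0358
```

Emit:
arm_command(
  motion=[
    [36,-0.8,-0.9,0,0,0,0],
    [36,-0.8,-0.9,0,0,0,0],
    [36,-0.8,-0.9,0,0,0,0],
    [36,-0.5,-0.5,0,0,0,0],
    [36,0,0,0,0,0,0],
  ],
)

```text
clock: 13.8
position: [0.3936, -0.2586, 0.219]
eef_rot: [-0.0, 0.733, -0.68, 0.0]
wrist_force: [1.0, -0.0, 0.3]
width: 0.036
```

```bash
python3 ed.py pics/t5.png; python3 - <<'E'
from h import *
t=optics.snapshot("top")["frame"][:,:,::-1]; b=cv2.imread("pics/t5.png");a=cv2.imread("pics/scene0.png")
z=lambda i,x,y:cv2.resize(np.ascontiguousarray(i[y:y+75,x:x+100]),(400,300),interpolation=cv2.INTER_CUBIC)
cv2.imwrite("pics/fin.png",np.clip(np.vstack([np.hstack([z(b,180,205),z(b,180,230)]),np.hstack([z(b,356,150),cv2.resize(t,(400,300))])])*1.3,0,255).astype(np.uint8))
d=np.abs(a.astype(int)-b).max(2); print("other knob diff",d[160:204,392:422].max(),"slab right end diff",d[205:265,420:452].max())
E
```

```text
13.85 [ 0.3  0.5 -0.4] [ 0.073 -0.004  0.001] yaw -85.65555254562437
225 294.48 [20, 20, 20, 20, 21, 15, 11, 8, 10, 157, 171, 167, 165, 164, 164, 162]
227 294.5 [20, 21, 23, 22, 21, 18, 12, 8, 0, 160, 172, 168, 167, 165, 165, 163]
229 294.5 [22, 23, 22, 22, 23, 19, 12, 8, 0, 161, 175, 170, 168, 168, 166, 164]
231 294.25 [22, 23, 23, 23, 24, 16, 11, 5, 53, 163, 174, 171, 169, 168, 167, 167]
other knob diff 4 slab right end diff 3
```

View pics/fin.png

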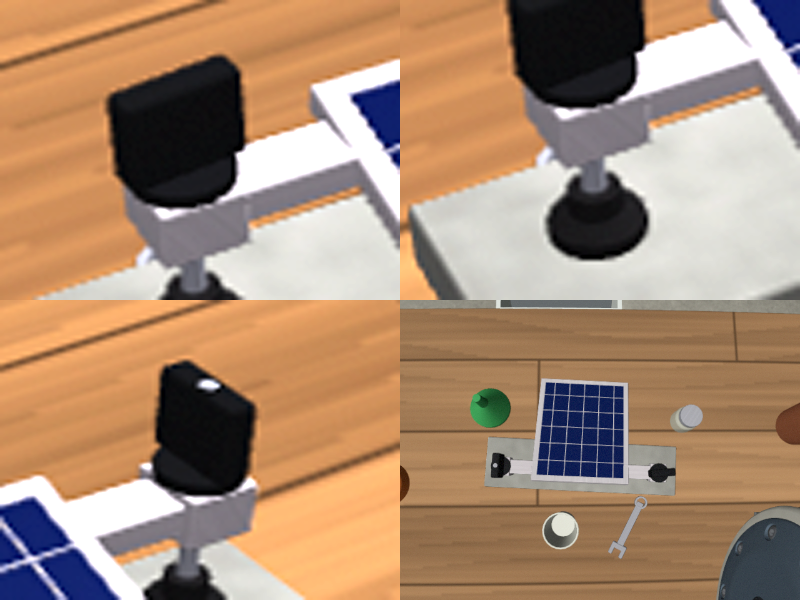

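The sole rests on the slab, the spindle has sunk below the bar's top, the other knob is unchanged and the arm is clear. Handing in.

```bash
python3 -c "
from station import manip
print(manip.sign_off(), manip.get_obs()['clock'])"
```

```text
the job is handed in; nothing more can be done
the job is handed in; nothing more can be done
```

I gripped the right-hand knob, the one with the spindle standing proud. I turned it about 74° clockwise, which lowers the foot by about 20.6 mm, then opened the fingers, rose and moved away. I handed the job in at about 14 s.

**Touch:** The sole's edge in the scene picture followed the turning until about 17.2 mm of travel and then stayed put through the rest. The rubber should therefore be squashed about 3.4 mm. That figure comes from the turn, as I had no direct measurement of it. The spindle is no longer visible above the bar.

**Nothing else moved:** After release the sole's edge had not shifted. The other knob and the visible right end of the slab match the first picture, with only camera noise between them. The largest wrist force I read was about 7 N, and at the end it read about zero.

**What disagreed:**
- **Tool height:** The fingertips showed about 35 mm higher in the scene pictures than the reported tool position, so I took the grasp height from the pictures.
- **Test close:** A first close at the reported height met nothing. It shut to 7.4 mm even though the 10 mm spindle appeared between the pads. The real grasp stalled at about 14.6 mm on the 16 mm bar, so the opening seems to read a little low.
- **Knob angle:** My model fit and my reading of the bar's edge differed by about 6° on the starting angle. I used a value between them, and the grip held without trouble.

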